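# Bore check of wooden vase sleeves on a stepped gauge pin

## Robot

A 7-joint arm with a two-finger parallel gripper is mounted at the origin on the work surface. World frame = base frame: x ahead of the robot, y to its left, z up, the work surface at z = 0. Lengths are in m, angles in rad, forces in N, time in s.
With the tool pointing down it reaches from about 0.4 to 0.875 m from the base axis. Payload 19.3 kg.
Tool frame: the origin (TCP) lies at the very end of the fingers, on their centre line; the grasp point (between the pads) lies 19 mm behind it; z points along the fingers, y is the line along which they close (so a half turn about z gives the same grasp; the last joint's range is limited). The gripper opens to 85 mm and grips with 20 to 120 N. Pads are 22 mm wide; open, the fingers measure 114 mm over their backs; the gripper's body (76 mm by 85 mm) begins 54 mm behind the grasp point. The pads swing forward as they close: fully open they stand 13 mm farther back than shut.
Start: joints at [1.137, 0.521, -0.036, 1.599, 0.021, 1.021, -0.113], TCP at [0.222, -0.584, 0.231] pointing down, gripper open.
Joint ranges: [-2.91, 2.91], [-0.3, 2.13], [-1.5, 1.42], [0.17, 2.43], [-1.26, 4.41], [0.16, 1.93], [-2.52, 2.52]. Speed limits (rad/s): [1.89, 1.89, 2.39, 2.39, 3.01, 3.01, 3.01].

## Interface

Orientations are given as [roll, pitch, yaw] about the fixed x, y, z axes, in that order (R = Rz(yaw) Ry(pitch) Rx(roll)).
In Python, from workcell import bot gives the robot as it stands.
- The arm moves only by the tool carry_out, never from a script. Its argument "rows" is a list that holds one entry, the list of rows, each a list of 4 numbers: the shift along the tool's x, y, z in m, then the turn about the tool's z in degrees. In form: [[[x, y, z, twist], ...]]. A call has 1 to 12 rows; each row is the pose to reach, as a shift and turn from the pose commanded when the call began, along the tool's axes at that moment; what a row does not reach only later rows make up. A row lasts 1/12 s, in which the tool goes at most 41.7 mm and 7.16 degrees, less where a joint would pass 70% of its speed; a pose out of reach is approached as far as the arm can. A call with a gripper value outside its range is refused whole. "grip" is the finger opening in m, from 0 to 0.0854, set as the call begins (left out, the last holds). The fingers move at their own pace and stop on an object; "grip_force" is the grip in N (left out, the last holds). Time passes only in rows, so rows that repeat a pose let the fingers close. It gives the time, the measured TCP pose, the force, the opening and the grip force at its end, in the units of the state.
- bot.observe(): the state, without advancing time (a new reading comes with each control period).
- bot.grab_frame(name): name is "scene" or "top" or "wrist"; returns a dict with "pixels" (400x640x3 uint8, red, green, blue), "K" (3x3 intrinsics, pixels), "k1" (the pictures are not rectified: a ray, as slopes to the right and down, at radius r is drawn at 1 + k1 r^2 times it, then the intrinsics apply), "pose" (4x4, takes a point from camera to world coordinates). Camera axes: x right, y down, z forward; pixel columns grow to the right and rows downward; lengths in m; the calibration is good to about 2 mm. A picture is of the moment at which its call begins. There is no depth.
- bot.job_done(): hands the job in; it is judged then, once.
Trained networks look in a picture, given as the dict that the camera call returned (one of the last four; its "shot" number tells which), for a name from the list of things; names that differ only in an ending like _2 or _b are one class to them, and where a whole thing is asked for, a point or a joint stands for the part that bears it (a point fixed in the world has none). Each returns a list of dicts, best first, with "conf" (0 to 1); they miss things now and then, are a little off and sometimes report something else, mostly with a low value. They report only what shows in the picture. A call takes as long as a camera call.
- bot.look_for(picture, label): "position" ([column, row] in pixels, amid what is visible of it).
- bot.regions_of(picture, label): "region" (400x640 bool, what is visible of it) and "position" ([column, row] in pixels, amid what is visible of it).
- bot.spot_point(picture, label): "position" ([column, row] in pixels: a listed point, or the origin of a listed thing).
The state is a dict: "clock": time; "qpos": joint angles; "qd": joint speeds; "joint_efforts": joint torques, N m; "position": TCP position; "tool_rot": TCP orientation; "force": force on the tool from outside, world axes, zero at the start; "moment": the same for the moment, N m; "grip_width": finger opening in m; "finger_force": force on a finger pad.
Only numpy, scipy, OpenCV 4.12 (cv2) and the standard library are available. Lean on these libraries where they do the work, as an engineer would, in place of code of your own. Each camera call takes 0.05 s, during which the arm holds its last target. There are 200 camera calls.

## Task

Check the bore of the two pale wooden sleeves standing on the bench, one at a time: slide the sleeve down over the stepped steel gauge pin, without forcing it, until it either sits right down on the base flange or stops at the step. A sleeve that goes right down is good: lift it off and stand it upright in the long shallow wooden tray; one that stops at the step is too tight: stand it upright in the square white plastic bin. Put the first sleeve away before you try the second, and leave the other things on the bench where they are.

Things in the scene. Friction and masses are not known exactly. Their poses are not given: they have to be found in the camera images.
- sleeve_1: turned sleeve of plain pale wood: straight tube 100 mm long, 56 mm outside, two fine grooves round it, bored right through, the same at both ends; stands upright, loose, about 0.13 kg. Its bore is 33 mm (goes over the whole pin) or 27 mm (too tight for the pin's thick part): find out on the pin. Origin at the centre of its lower end, z up along its axis
- sleeve_2: second turned sleeve of plain pale wood: straight tube 100 mm long, 56 mm outside, two fine grooves round it, bored right through, the same at both ends; stands upright, loose, about 0.13 kg. Its bore is 33 mm (goes over the whole pin) or 27 mm (too tight for the pin's thick part): find out on the pin. Origin at the centre of its lower end, z up along its axis
- gauge: steel gauge, bolted down. Base plate 110 x 110 x 12 mm; on it a flange 60 mm across, top 20 mm above the bench; an upright stepped pin: 30 mm diameter from 20 to 60 mm above the bench, a cone narrowing to 22 mm at 64 mm, pilot 22 mm diameter up to 100 mm, tapered nose 10 mm wide at the top, 108 mm. Origin on the pin's axis at the plate's underside, z up
- gauge_seat (a point): centre of the flange's top, on the pin's axis, 20 mm above the bench: where the lower end of a good sleeve comes to rest
- gauge_step (a point): point on the pin's axis 61.5 mm above the bench, on the cone at the step: where the lower end of a too-tight sleeve stops (a mm or so higher if it is off centre)
- tray: long shallow wooden tray, 200 mm (its x) x 150 mm (its y) outside, 30 mm high, walls and floor 8 mm thick, fixed to the bench. Origin at the centre of its underside
- tray_in (a point): centre of the tray's inner floor, 8 mm above the bench, axes as the tray
- bin: square white plastic bin, 150 x 150 mm outside, 50 mm high, walls and floor 5 mm thick, fixed to the bench. Origin at the centre of its underside
- bin_in (a point): centre of the bin's inner floor, 5 mm above the bench, axes as the bin
- rook: bystander, loose, leave it alone: small printed chess rook, dark plastic, 38 mm across, 50 mm tall. Origin at the centre of its underside
- pawn: bystander, loose, leave it alone: small printed chess pawn, dark plastic, 34 mm across, 50 mm tall. Origin at the centre of its underside
- sander: bystander, loose, leave it alone: cork sanding block, 110 x 65 x 35 mm. Origin at the centre of its underside
- slice: bystander, loose, leave it alone: flat round slice of a branch with bark, 116 mm across, 16 mm thick. Origin at the centre of its underside

How it is judged:
On the way, in this order (a step that is already met when the one before it is completed fails the run):
1. the first sleeve tried is over the pin: right down on the flange if it is the good one, down to the step if it is the tight one (((horizontal distance between sleeve_1 and gauge_seat below 0.005 m and z of sleeve_1 in the frame of gauge_seat between -0.004 and 0.004 m and angle between sleeve_1's own z axis and vertical below 0.12 rad) or (horizontal distance between sleeve_2 and gauge_step below 0.005 m and z of sleeve_2 in the frame of gauge_step between -0.004 and 0.005 m and angle between sleeve_2's own z axis and vertical below 0.12 rad))), for 0.2 s.
2. with the first sleeve already standing in its right place (good in the tray, tight in the bin), the second is over the pin, right down or down to the step ((((x of sleeve_1 in the frame of tray_in between -0.068 and 0.068 m and y of sleeve_1 in the frame of tray_in between -0.043 and 0.043 m and z of sleeve_1 in the frame of tray_in between -0.006 and 0.006 m and angle between sleeve_1's own z axis and vertical below 0.12 rad) and (horizontal distance between sleeve_2 and gauge_step below 0.005 m and z of sleeve_2 in the frame of gauge_step between -0.004 and 0.005 m and angle between sleeve_2's own z axis and vertical below 0.12 rad)) or ((x of sleeve_2 in the frame of bin_in between -0.046 and 0.046 m and y of sleeve_2 in the frame of bin_in between -0.046 and 0.046 m and z of sleeve_2 in the frame of bin_in between -0.006 and 0.006 m and angle between sleeve_2's own z axis and vertical below 0.12 rad) and (horizontal distance between sleeve_1 and gauge_seat below 0.005 m and z of sleeve_1 in the frame of gauge_seat between -0.004 and 0.004 m and angle between sleeve_1's own z axis and vertical below 0.12 rad)))), for 0.2 s.
At the end, for the whole second after the job is handed in: The good sleeve stands upright (within 0.12 rad) on the tray's floor, its axis within 68 mm along the tray's length and 43 mm across it of the centre; the tight one stands upright on the bin's floor, within 46 mm of its centre both ways; both at rest (x of sleeve_1 in the frame of tray_in between -0.068 and 0.068 m and y of sleeve_1 in the frame of tray_in between -0.043 and 0.043 m and z of sleeve_1 in the frame of tray_in between -0.006 and 0.006 m and angle between each of sleeve_1, sleeve_2's own z axis and vertical below 0.12 rad and x of sleeve_2 in the frame of bin_in between -0.046 and 0.046 m and y of sleeve_2 in the frame of bin_in between -0.046 and 0.046 m and z of sleeve_2 in the frame of bin_in between -0.006 and 0.006 m and linear speed of each of sleeve_1, sleeve_2 below 0.02 m/s); the robot touches nothing.
It fails at once if a sleeve is forced against the gauge with more than 60 N (contact force between any of sleeve_1, sleeve_2 and gauge above 60 N).
It fails at once if one of the other loose things is moved by more than 30 mm (distance of any of rook, pawn, sander, slice from where it was at the start of the episode above 0.03 m).
It also fails if it takes over 67 s, if anything falls off the work surface, if the arm or the gripper's body presses on something with over 40 N, if the wrist force passes 120 N, or if a joint passes its speed limit or range.

## Working session

There is one attempt and no reset: what is moved stays moved. The work goes in short steps, Python scripts to look and compute and a tool call to move; the robot and the scene stay as the last step left them, time stands still between calls to the robot, and variables do not carry over. Pictures are saved under pics/ and viewed, at most 10 in all, crops included, and the job is handed in when it is done.

Besides the shell and the picture viewer there is one more tool, called after "Request:" by a JSON object that holds its "name" and its "arguments". carry_out: Moves the arm, as the interface text tells. Its arguments: {"type":"object","properties":{"rows":{"type":"array","items":{"type":"array","items":{"type":"array","items":{"type":"number"}}}},"grip":{"type":"number"},"grip_force":{"type":"number"}},"required":["rows"]}

```bash
mkdir -p pics; cat > h.py <<'E'
import numpy as np, cv2
from workcell import bot
def ray(f,px):
    K=np.array(f["K"]);k=f["k1"]
    d=np.array([(px[0]-K[0,2])/K[0,0],(px[1]-K[1,2])/K[1,1]]);u=d.copy()
    for _ in range(30): u=d/(1+k*(u@u))
    T=np.array(f["pose"]);return T[:3,3],T[:3,:3]@np.array([u[0],u[1],1])
def at(f,px,z):
    o,d=ray(f,px);return o+d*(z-o[2])/d[2]
def proj(f,P):
    T=np.array(f["pose"]);K=np.array(f["K"]);c=T[:3,:3].T@(np.array(P)-T[:3,3]);u=c[:2]/c[2];u=u*(1+f["k1"]*(u@u))
    return np.array([K[0,0]*u[0]+K[0,2],K[1,1]*u[1]+K[1,2]])
def save(f,n): cv2.imwrite("pics/"+n+".png",f["pixels"][:,:,::-1])
E
python3 - <<'E'
from h import *
np.set_printoptions(precision=4,suppress=True)
print(bot.observe())
fs={}
for c in("top","scene"):
    f=bot.grab_frame(c);fs[c]=f;save(f,c+"0")
    print(c,np.array(f["pose"])[:3,3],f["K"][0][0],f["k1"])
    for n,z in [("sleeve_1",0),("gauge",0),("gauge_seat",.02),("gauge_step",.0615),("tray_in",.008),("bin_in",.005),("rook",0),("pawn",0),("sander",0),("slice",0)]:
        for r in bot.spot_point(f,n)[:3]:
            print(n,round(r["conf"],2),np.round(r["position"],1),at(f,r["position"],z))
a=np.hstack([fs["top"]["pixels"]])
E
```

```text
{'clock': 0.0, 'qpos': array([ 1.1368,  0.522 , -0.0363,  1.6   ,  0.0212,  1.0211, -0.1128]), 'qd': array([ 0.0012,  0.    , -0.0011,  0.0005,  0.0002,  0.0008,  0.0008]), 'joint_efforts': array([ -0.0019, -92.7089,   1.9787, -36.9933,   0.0178,   0.0082,
         0.    ]), 'position': array([ 0.2222, -0.5838,  0.2307]), 'tool_rot': array([-3.1404,  0.0001,  0.3638]), 'force': array([-0.1021, -0.5342, -0.1739]), 'moment': array([-0.0195,  0.0426,  0.0059]), 'finger_force': 0.0, 'grip_width': 0.08537877715313401}
top [0.4778 0.0245 1.2601] 440.2301667305366 -0.02356867334829915
sleeve_1 0.92 [353.4 168.6] [ 0.6805 -0.1103  0.    ]
sleeve_1 0.72 [287.  177.5] [0.6592 0.0824 0.    ]
gauge 0.57 [341.7 236.2] [ 0.4861 -0.0699  0.    ]
gauge_seat 0.97 [337.4 233. ] [ 0.4953 -0.0565  0.02  ]
gauge_step 0.58 [336.7 235.5] [ 0.488  -0.0517  0.0615]
tray_in 0.9 [438.1 246.2] [ 0.4494 -0.3445  0.008 ]
bin_in 0.69 [184.3 251.2] [0.4565 0.3758 0.005 ]
rook 0.72 [354.3 166.6] [ 0.6863 -0.1131  0.    ]
rook 0.5 [258.6 233.9] [0.4994 0.1668 0.    ]
pawn 0.55 [370.7 228. ] [ 0.5071 -0.154   0.    ]

[... 284 characters left out ...]
278.5 221.9] [ 0.5034 -0.0629  0.    ]
gauge_seat 0.63 [277.7 212.4] [ 0.4933 -0.0568  0.02  ]
gauge_step 0.76 [276.6 201.9] [ 0.4971 -0.0596  0.0615]
tray_in 0.63 [160.2 265.4] [ 0.4515 -0.3373  0.008 ]
tray_in 0.36 [396.7 133.9] [0.4542 0.3616 0.008 ]
bin_in 0.59 [397.5 136.6] [0.4612 0.3582 0.005 ]
rook 0.7 [351.  179.7] [0.5033 0.1572 0.    ]
rook 0.65 [160.  269.3] [ 0.4543 -0.3412  0.    ]
pawn 0.59 [240.5 240.8] [ 0.4958 -0.1618  0.    ]
sander 0.86 [465.  197.9] [0.7205 0.336  0.    ]
sander 0.54 [397.3 138.7] [0.4633 0.3562 0.    ]
sander 0.17 [275.4 200.5] [ 0.4446 -0.0306  0.    ]
slice 0.56 [237.  347.9] [ 0.71   -0.3069  0.    ]
slice 0.28 [274.2 201.2] [ 0.4447 -0.0341  0.    ]
```

View pics/top0.png

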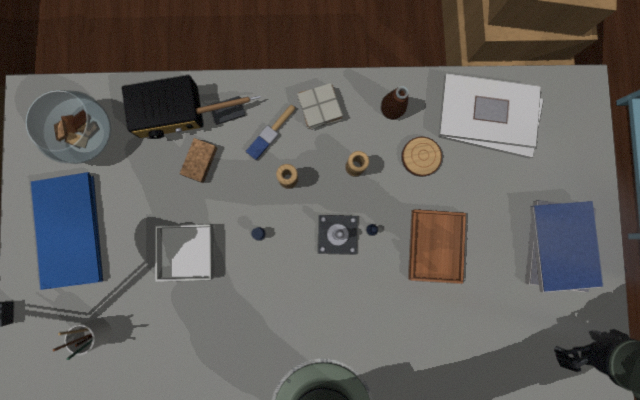

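View pics/scene0.png

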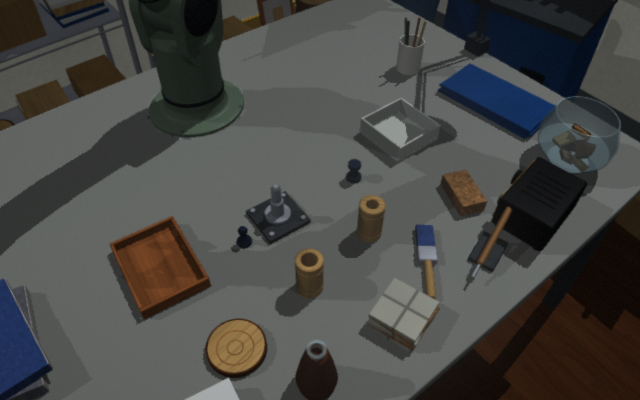

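The pictures show sleeves at about (357,163) and (288,177) in the top view, the gauge at (338,235), the tray at (438,246) and the bin at (184,252). The networks agree. Next I refine the sleeves, pin, tray and bin by silhouette fitting.

```bash
cat >> h.py <<'E'
from scipy.optimize import minimize
def hullmask(f,pts):
    p=np.array([proj(f,q) for q in pts]);m=np.zeros((1600,2560),np.uint8)
    cv2.fillConvexPoly(m,cv2.convexHull((p*4+1.5).round().astype(np.int32)),1)
    return cv2.resize(m.astype(np.float32),(640,400),interpolation=cv2.INTER_AREA)
A=np.linspace(0,2*np.pi,48,endpoint=False)
def cyl(x,y,r,z0,z1): return [(x+r*np.cos(a),y+r*np.sin(a),z) for z in(z0,z1) for a in A]
def box(x,y,t,a,b,h):
    c,s=np.cos(t),np.sin(t);return [(x+c*u-s*v,y+s*u+c*v,z) for z in(0,h) for u in(-a/2,a/2) for v in(-b/2,b/2)]
def fit(items,model,x0,step):
    def cost(p): return sum(np.abs(hullmask(f,model(*p))-r).sum() for f,r in items)
    x0=np.array(x0,float);S=np.vstack([x0]+[x0+np.eye(len(x0))[i]*step[i] for i in range(len(x0))])
    r=minimize(cost,x0,method="Nelder-Mead",options=dict(initial_simplex=S,xatol=1e-4,fatol=.1))
    return r.x,r.fun,sum(r_.sum() for _,r_ in items)
E
python3 - <<'E'
from h import *
np.set_printoptions(precision=4,suppress=True)
F={c:bot.grab_frame(c) for c in("top","scene")}
def best(f,n,P):
    rs=bot.regions_of(f,n);q=proj(f,P)
    rs=[r for r in rs if np.hypot(*(np.array(r["position"])-q))<25]
    return None if not rs else rs[0]["region"].astype(np.float32)
def run(n,P,model,x0,step):
    its=[(f,best(f,n,P)) for f in F.values()]
    its=[i for i in its if i[1] is not None]
    for s in ([its[:1],its[1:],its] if len(its)>1 else [its]):
        if s: print(n,*fit(s,model,x0,step))
run("sleeve_1",(.684,-.109,.06),lambda x,y:cyl(x,y,.028,0,.1),(.684,-.109),(.008,.008))
run("sleeve_1",(.656,.083,.06),lambda x,y:cyl(x,y,.028,0,.1),(.656,.083),(.008,.008))
run("tray",(.45,-.34,.01),lambda x,y,t:box(x,y,t,.2,.15,.03),(.45,-.34,0),(.01,.01,.1))
run("bin",(.457,.367,.01),lambda x,y,t:box(x,y,t,.15,.15,.05),(.457,.367,0),(.01,.01,.1))
# gauge: outline = plate + pin (union of hulls)
def gm(f,x,y,t): return np.maximum(hullmask(f,box(x,y,t,.11,.11,.012)),hullmask(f,cyl(x,y,.011,0,.1)+cyl(x,y,.005,.1,.108)))
its=[(f,best(f,"gauge",(.495,-.058,.01))) for f in F.values()]
for s in(its[:1],its[1:],its):
    s=[i for i in s if i[1] is not None]
    if s:
        r=minimize(lambda p:sum(np.abs(gm(f,*p)-m).sum() for f,m in s),(.495,-.058,0),method="Nelder-Mead",options=dict(initial_simplex=np.array([(.495,-.058,0),(.505,-.058,0),(.495,-.048,0),(.495,-.058,.1)])))
        print("gauge",r.x,r.fun,sum(m.sum() for _,m in s))
E
```

```text
sleeve_1 [ 0.6848 -0.1127] 46.4375 439.0
sleeve_1 [ 0.6857 -0.1146] 73.8125 1237.0
sleeve_1 [ 0.685  -0.1128] 127.9375 1676.0
sleeve_1 [0.6542 0.0807] 32.6875 416.0
sleeve_1 [0.6547 0.0802] 76.0625 1081.0
sleeve_1 [0.6542 0.0808] 109.875 1497.0
tray [ 0.4496 -0.3369 -0.098 ] 96.0625 3904.0
tray [ 0.4504 -0.3392 -0.0922] 186.5 5906.0
tray [ 0.45   -0.3383 -0.0905] 322.6875 9810.0
bin [0.4537 0.3681 0.0063] 65.8125 3324.0
gauge [ 0.4915 -0.0552 -0.0671] 46.9375 1493.0
gauge [ 0.4911 -0.0571 -0.0398] 100.9375 1966.0
gauge [ 0.4908 -0.0561 -0.0345] 164.625 3459.0
```

Request:
{"name": "carry_out", "arguments": {"rows": [[[0.035,-0.016,0,-5.75],[0.07,-0.032,0,-11.5],[0.105,-0.048,0,-17.25],[0.14,-0.064,0,-23],[0.175,-0.08,0,-28.75],[0.21,-0.096,0,-34.5],[0.245,-0.112,0,-40.25],[0.28,-0.128,0,-46],[0.315,-0.144,0,-51.75],[0.35,-0.16,0,-57.5],[0.385,-0.176,0,-63.25],[0.42,-0.192,0,-69.16]]], "grip": 0.0854, "grip_force": 30}}

```text
clock: 2.7
position: [0.5477, -0.2538, 0.2315]
tool_rot: [3.141, 0.0, 1.575]
force: [-0.4, -0.8, 0.7]
grip_width: 0.0854
finger_force: 0.0
```

Request:
{"name": "carry_out", "arguments": {"rows": [[[0.0236,0.0232,0,0],[0.047,0.0463,0,0],[0.071,0.0695,0,0],[0.0943,0.0927,0,0],[0.118,0.116,0.02,0],[0.1415,0.139,0.045,0],[0.1415,0.139,0.07,0],[0.1415,0.139,0.075,0],[0.1415,0.139,0.075,0]]]}}

```text
clock: 3.45
position: [0.6846, -0.1139, 0.1546]
tool_rot: [-3.138, -0.0, 1.571]
force: [-0.3, -0.4, 0.2]
grip_width: 0.0852
finger_force: 0.0
```

```bash
python3 - <<'E'
from h import *
np.set_printoptions(precision=4,suppress=True)
o=bot.observe();print(o["position"],o["tool_rot"],o["force"])
f=bot.grab_frame("wrist");save(f,"w1");print(np.array(f["pose"]),f["K"][0][0])
for n,z in(("sleeve_1",0),("gauge_seat",.02)):
  for r in bot.spot_point(f,n)[:2]: print(n,r["conf"],r["position"],at(f,r["position"],z))
for P in [(.6855,-.1135,.1),(.6855,-.1135,0)]: print(proj(f,P))
for r in bot.regions_of(f,"sleeve_1")[:1]:
  print(r["conf"],fit([(f,r["region"].astype(np.float32))],lambda x,y:cyl(x,y,.028,0,.1),(.6855,-.1135),(.005,.005)))
E
```

```text
[ 0.6846 -0.1139  0.1546] [-3.1383 -0.0001  1.571 ] [-0.2559 -0.3986  0.231 ]
[[ 1.      0.0002 -0.0028  0.6857]
 [-0.0006 -0.9563 -0.2925 -0.0396]
 [-0.0028  0.2925 -0.9563  0.2969]
 [ 0.      0.      0.      1.    ]] 294.72183077140556
sleeve_1 0.75 [320.1, 180.3] [ 0.6823 -0.1123  0.    ]
gauge_seat 0.83 [116.2, 129.0] [ 0.4915 -0.0577  0.02  ]
gauge_seat 0.3 [156.9, 221.0] [ 0.5156 -0.15    0.02  ]
[323.0417 215.3777]
[323.1488 181.4135]
0.74 (array([ 0.6859, -0.1133]), np.float64(256.875), np.float32(5497.0))
```

View pics/w1.png

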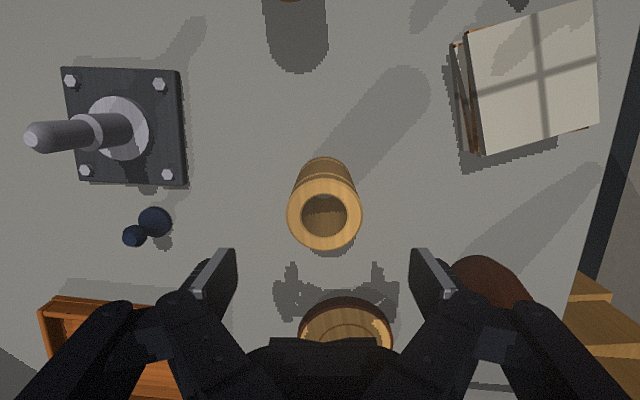

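Request:
{"name": "carry_out", "arguments": {"rows": [[[0.0005,0.001,0.03,0],[0.0005,0.001,0.06,0],[0.0005,0.001,0.085,0],[0.0005,0.001,0.099,0],[0.0005,0.001,0.099,0],[0.0005,0.001,0.099,0]]]}}

```text
clock: 4.15
position: [0.687, -0.1136, 0.0584]
tool_rot: [3.141, 0.0, 1.57]
force: [0.3, -1.1, 0.7]
grip_width: 0.0852
finger_force: 0.0
```

Request:
{"name": "carry_out", "arguments": {"rows": [[[0,0,0,0],[0,0,0,0],[0,0,0,0],[0,0,0,0],[0,0,0,0],[0,0,0,0],[0,0,0,0],[0,0,0,0]]], "grip": 0.03, "grip_force": 30}}

```text
clock: 4.82
position: [0.6874, -0.1134, 0.0592]
tool_rot: [3.139, 0.0, 1.571]
force: [-3.0, -0.8, 9.8]
grip_width: 0.056
finger_force: 29.9
```

```bash
python3 - <<'E'
from h import *
np.set_printoptions(precision=4,suppress=True)
o=bot.observe();print(o["position"],o["tool_rot"],o["force"],o["grip_width"],o["finger_force"])
E
```

```text
[ 0.6874 -0.1134  0.0592] [3.1394 0.0005 1.5706] [-3.0155 -0.8453  9.8369] 0.056034287676385 29.85570039600134
```

Request:
{"name": "carry_out", "arguments": {"rows": [[[0,0,-0.03,0],[0,0,-0.065,0],[0,-0.01,-0.1,0],[0.008,-0.04,-0.13,0],[0.018,-0.075,-0.135,0],[0.028,-0.11,-0.135,0],[0.038,-0.145,-0.135,0],[0.05,-0.175,-0.135,0],[0.057,-0.196,-0.135,0],[0.057,-0.196,-0.135,0],[0.057,-0.196,-0.135,0]]]}}

```text
clock: 5.73
position: [0.4904, -0.0562, 0.1935]
tool_rot: [3.14, 0.001, 1.571]
force: [0.3, -0.3, -1.0]
grip_width: 0.0561
finger_force: 33.2
```

```bash
cat > look.py <<'E'
from h import *
import sys
np.set_printoptions(precision=4,suppress=True)
tag=sys.argv[1];o=bot.observe();p=o["position"];print(p,o["tool_rot"],o["force"],o["grip_width"])
zb=p[2]-.059
F={c:bot.grab_frame(c) for c in("top","scene","wrist")}
for c,f in F.items():
    rs=bot.regions_of(f,"sleeve_1");q=proj(f,(p[0],p[1],zb+.05))
    rs=[r for r in rs if np.hypot(*(np.array(r["position"])-q))<60]
    if rs: print(c,q,[round(r["conf"],2) for r in rs],rs[0]["position"],rs[0]["region"].sum())
    for n,z in(("gauge_seat",.02),("gauge_step",.0615)):
        for r in bot.spot_point(f,n)[:1]: print(c,n,round(r["conf"],2),at(f,r["position"],z))
im=np.vstack([F["scene"]["pixels"][100:350,150:550],F["wrist"]["pixels"][:250,120:520]])
cv2.imwrite("pics/%s.png"%tag,cv2.cvtColor(im,cv2.COLOR_RGB2BGR))
E
python3 look.py l1
```

```text
[ 0.4904 -0.0562  0.1935] [3.1399 0.0009 1.5713] [ 0.2747 -0.3294 -0.998 ] 0.056055185339116506
scene [272.7345 159.5762] [0.8] [269.5, 164.6] 958
scene gauge_seat 0.95 [ 0.5012 -0.0623  0.02  ]
wrist [319.432  244.3536] [0.6] [322.1, 270.7] 16756
wrist gauge_seat 0.8 [ 0.4919 -0.0595  0.02  ]
wrist gauge_step 0.78 [ 0.4934 -0.06    0.0615]
```

View pics/l1.png

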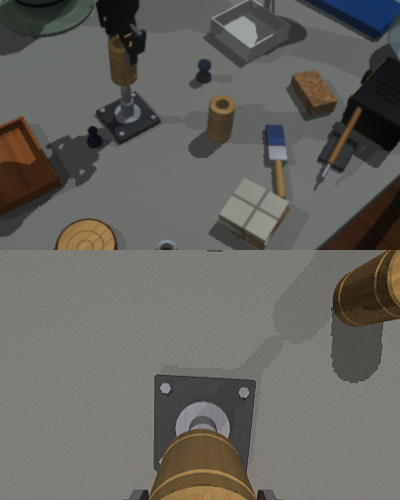

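The scene view shows the sleeve held above the pin; the wrist view shows the flange, with its left/right edges at about (296,180)/(350,180) and its top at (323,152). I'll fit a circle to the flange's bright rim for a finer offset.

```bash
python3 - <<'E'
from h import *
np.set_printoptions(precision=4,suppress=True)
f=bot.grab_frame("wrist");g=cv2.cvtColor(f["pixels"],cv2.COLOR_RGB2GRAY).astype(float)
o=bot.observe();p=o["position"];print(p)
# flange: maximise radial contrast along the projected circle (upper half only, unoccluded)
g=cv2.GaussianBlur(g,(0,0),1);a=np.linspace(.3,np.pi-.3,40)
def s(x,y,r): 
    q=np.array([proj(f,(x+r*np.cos(t),y+r*np.sin(t),.02)) for t in a]).astype(np.float32)
    return cv2.remap(g.astype(np.float32),q[:,0].reshape(1,-1),q[:,1].reshape(1,-1),cv2.INTER_LINEAR).ravel()
c=max(((np.median(s(x,y,.0285)-s(x,y,.0315)),x,y) for x in np.arange(.484,.502,.0005) for y in np.arange(-.066,-.048,.0005)))
print("flange",c)
for q in((275,125),(375,130)): print("corner",at(f,q,.012))
# sleeve in hand: left/right/top of the lower rim, predicted
zb=p[2]-.059
r=bot.regions_of(f,"sleeve_1")
r=min(r,key=lambda r:np.hypot(*(np.array(r["position"])-(322,270))))["region"]
rows=np.where(r[:,310:335].any(1))[0];print("sleeve top row",rows.min())
m=r.astype(np.float32).copy();lim=int(rows.min())+60;m[lim:]=0
def cost(v):
    h=hullmask(f,cyl(v[0],v[1],.028,zb,zb+.1));h=h.copy();h[lim:]=0;return np.abs(h-m).sum()
R=minimize(cost,p[:2],method="Nelder-Mead",options=dict(initial_simplex=np.array([p[:2],p[:2]+[.005,0],p[:2]+[0,.005]])))
print("sleeve",R.x,R.fun,m.sum())
E
```

```text
[ 0.4906 -0.0562  0.1923]
flange (np.float32(60.892532), np.float64(0.4925), np.float64(-0.057499999999999996))
corner [ 0.4407 -0.0002  0.012 ]
corner [ 0.5477 -0.0055  0.012 ]
sleeve top row 178
sleeve [ 0.4903 -0.0573] 67.8125 4388.0
```

Request:
{"name": "carry_out", "arguments": {"rows": [[[0,0.002,0,0],[0,0.002,0.01,0],[0,0.002,0.02,0],[0,0.002,0.03,0],[0,0.002,0.04,0],[0,0.002,0.05,0],[0,0.002,0.056,0],[0,0.002,0.06,0],[0,0.002,0.06,0]]]}}

```text
clock: 7.18
position: [0.4922, -0.0562, 0.1314]
tool_rot: [-3.14, -0.0, 1.571]
force: [-0.6, 0.1, -2.5]
grip_width: 0.0562
finger_force: 33.2
```

Request:
{"name": "carry_out", "arguments": {"rows": [[[0,0,0.003,0],[0,0,0.006,0],[0,0,0.009,0],[0,0,0.012,0],[0,0,0.014,0],[0,0,0.014,0]]]}}

```text
clock: 7.68
position: [0.4924, -0.0562, 0.1179]
tool_rot: [-3.141, -0.0, 1.571]
force: [0.0, -0.3, -1.3]
grip_width: 0.0561
finger_force: 33.2
```

Request:
{"name": "carry_out", "arguments": {"rows": [[[0,0,0.001,0],[0,0,0.002,0],[0,0,0.003,0],[0,0,0.004,0],[0,0,0.004,0]]]}}

```text
clock: 8.1
position: [0.4925, -0.0562, 0.1142]
tool_rot: [-3.142, -0.0, 1.571]
force: [0.0, -1.1, -1.2]
grip_width: 0.0563
finger_force: 33.2
```

Request:
{"name": "carry_out", "arguments": {"rows": [[[0,0,0.004,0],[0,0,0.009,0],[0,0,0.014,0],[0,0,0.019,0],[0,0,0.024,0],[0,0,0.028,0],[0,0,0.031,0],[0,0,0.031,0]]]}}

```text
clock: 8.77
position: [0.4923, -0.0561, 0.0826]
tool_rot: [-3.141, -0.0, 1.571]
force: [-0.3, -0.3, -1.4]
grip_width: 0.0565
finger_force: 33.2
```

Request:
{"name": "carry_out", "arguments": {"rows": [[[0,0,0.001,0],[0,0,0.002,0],[0,0,0.003,0],[0,0,0.0035,0],[0,0,0.0035,0],[0,0,0.0035,0],[0,0,0.0035,0]]]}}

```text
clock: 9.35
position: [0.4926, -0.0562, 0.0799]
tool_rot: [3.141, 0.0, 1.571]
force: [0.2, -0.2, -2.0]
grip_width: 0.056
finger_force: 33.2
```

Request:
{"name": "carry_out", "arguments": {"rows": [[[0,0,0.0005,0],[0,0,0.001,0],[0,0,0.0015,0],[0,0,0.0015,0],[0,0,0.0015,0],[0,0,0.0015,0]]]}}

```text
clock: 9.85
position: [0.4925, -0.0564, 0.079]
tool_rot: [3.142, 0.001, 1.571]
force: [-6.7, 0.1, 19.6]
grip_width: 0.0559
finger_force: 34.0
```

Request:
{"name": "carry_out", "arguments": {"rows": [[[0,0,-0.02,0],[0,0,-0.05,0],[0,0,-0.08,0],[0,0,-0.105,0],[-0.03,-0.005,-0.105,0],[-0.066,-0.01,-0.105,0],[-0.102,-0.015,-0.105,0],[-0.138,-0.02,-0.105,0],[-0.174,-0.025,-0.105,0],[-0.21,-0.03,-0.105,0],[-0.246,-0.035,-0.09,0],[-0.282,-0.041,-0.07,0]]]}}

```text
clock: 10.85
position: [0.4518, -0.3406, 0.1492]
tool_rot: [3.139, 0.002, 1.571]
force: [1.1, -0.5, -2.6]
grip_width: 0.0564
finger_force: 33.6
```

Request:
{"name": "carry_out", "arguments": {"rows": [[[0,0,0.01,0],[0,0,0.03,0],[0,0,0.05,0],[0,0,0.065,0],[0,0,0.074,0],[0,0,0.077,0],[0,0,0.078,0],[0,0,0.078,0]]]}}

```text
clock: 11.52
position: [0.4519, -0.3383, 0.0707]
tool_rot: [3.141, 0.0, 1.571]
force: [-0.1, -0.5, -1.8]
grip_width: 0.0563
finger_force: 33.6
```

Request:
{"name": "carry_out", "arguments": {"rows": [[[0,0,0.001,0],[0,0,0.002,0],[0,0,0.003,0],[0,0,0.0035,0],[0,0,0.0035,0],[0,0,0.0035,0]]]}}

```text
clock: 12.02
position: [0.4517, -0.3384, 0.0671]
tool_rot: [3.141, 0.0, 1.571]
force: [-1.8, -0.1, 4.9]
grip_width: 0.0562
finger_force: 33.9
```

Request:
{"name": "carry_out", "arguments": {"rows": [[[0,0,0,0],[0,0,0,0],[0,0,0,0],[0,0,0,0],[0,0,0,0],[0,0,0,0],[0,0,-0.02,0],[0,0,-0.05,0],[0,0,-0.08,0],[0,0,-0.11,0],[0,0,-0.13,0],[0,0,-0.13,0]]], "grip": 0.0854}}

```text
clock: 13.02
position: [0.453, -0.3391, 0.2009]
tool_rot: [3.137, 0.003, 1.571]
force: [0.5, 0.2, -0.3]
grip_width: 0.0858
finger_force: 0.0
```

```bash
python3 - <<'E'
from h import *
np.set_printoptions(precision=4,suppress=True)
print(bot.observe()["position"])
F={c:bot.grab_frame(c) for c in("scene","wrist")}
for c,f in F.items():
  for r in bot.regions_of(f,"sleeve_1")[:3]: print(c,round(r["conf"],2),r["position"],fit([(f,r["region"].astype(np.float32))],lambda x,y:cyl(x,y,.028,.008,.108),(.452,-.338),(.005,.005)) if np.hypot(*(np.array(r["position"])-proj(f,(.452,-.338,.06))))<30 else "")
cv2.imwrite("pics/t1.png",cv2.cvtColor(np.hstack([F["scene"]["pixels"][100:400,:400],F["wrist"]["pixels"][:300,120:520]]),cv2.COLOR_RGB2BGR))
E
```

```text
[ 0.453  -0.3391  0.2009]
scene 0.8 [370.2, 218.7] 
scene 0.78 [155.8, 252.3] (array([ 0.4522, -0.339 ]), np.float64(66.3125), np.float32(1328.0))
wrist 0.92 [320.1, 190.4] (array([ 0.4512, -0.3385]), np.float64(257.4375), np.float32(3969.0))
wrist 0.7 [368.7, 5.6]
```

View pics/t1.png

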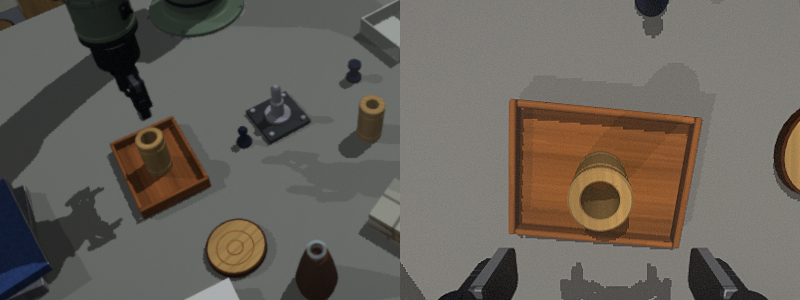

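The good sleeve stands upright in the middle of the tray. Now for the second sleeve.

Request:
{"name": "carry_out", "arguments": {"rows": [[[0.02,0.01,0,0],[0.055,0.027,0,0],[0.092,0.045,0,0],[0.129,0.063,0,0],[0.166,0.081,0,0],[0.203,0.099,0,0],[0.24,0.117,0,0],[0.277,0.135,0,0],[0.314,0.153,0,0],[0.351,0.171,0.01,0],[0.388,0.189,0.025,0],[0.419,0.203,0.045,0]]]}}

```text
clock: 14.22
position: [0.6552, 0.0829, 0.1512]
tool_rot: [3.141, -0.0, 1.572]
force: [0.9, -1.0, -0.2]
grip_width: 0.0856
finger_force: 0.0
```

Request:
{"name": "carry_out", "arguments": {"rows": [[[0,0,0,0],[0,0,0,0]]]}}

```text
clock: 14.38
position: [0.6532, 0.0829, 0.149]
tool_rot: [-3.137, -0.0, 1.575]
force: [-0.6, -0.7, -0.1]
grip_width: 0.0855
finger_force: 0.0
```

```bash
python3 - <<'E'
from h import *
np.set_printoptions(precision=4,suppress=True)
print(bot.observe()["position"])
f=bot.grab_frame("wrist")
for r in bot.regions_of(f,"sleeve_1")[:2]: print(r["conf"],r["position"],fit([(f,r["region"].astype(np.float32))],lambda x,y:cyl(x,y,.028,0,.1),(.6545,.0806),(.005,.005)))
E
```

```text
[0.6532 0.0829 0.149 ]
0.81 [323.8, 214.2] (array([0.6554, 0.0796]), np.float64(354.6875), np.float32(5727.0))
```

Request:
{"name": "carry_out", "arguments": {"rows": [[[-0.002,0.001,0.02,0],[-0.002,0.001,0.05,0],[-0.002,0.001,0.077,0],[-0.002,0.001,0.091,0],[-0.002,0.001,0.091,0],[-0.002,0.001,0.091,0]]]}}

```text
clock: 14.98
position: [0.6555, 0.0776, 0.0616]
tool_rot: [-3.141, 0.0, 1.57]
force: [0.2, -0.9, 0.4]
grip_width: 0.0853
finger_force: 0.0
```

Request:
{"name": "carry_out", "arguments": {"rows": [[[0,0,0,0],[0,0,0,0],[0,0,0,0],[0,0,0,0],[0,0,0,0],[0,0,0,0],[0,0,0,0],[0,0,0,0]]], "grip": 0.03, "grip_force": 30}}

```text
clock: 15.65
position: [0.6561, 0.0784, 0.0627]
tool_rot: [3.14, -0.0, 1.571]
force: [-3.4, -0.9, 10.1]
grip_width: 0.055
finger_force: 29.9
```

Request:
{"name": "carry_out", "arguments": {"rows": [[[0,0,-0.03,0],[0,0,-0.065,0],[-0.01,-0.01,-0.1,0],[-0.03,-0.035,-0.125,0],[-0.055,-0.065,-0.13,0],[-0.08,-0.095,-0.13,0],[-0.105,-0.125,-0.13,0],[-0.125,-0.15,-0.13,0],[-0.136,-0.1636,-0.13,0],[-0.136,-0.1636,-0.13,0],[-0.136,-0.1636,-0.13,0]]]}}

```text
clock: 16.57
position: [0.4917, -0.0584, 0.192]
tool_rot: [3.14, 0.001, 1.569]
force: [0.0, 0.5, -1.0]
grip_width: 0.055
finger_force: 33.2
```

```bash
python3 - <<'E'
from h import *
np.set_printoptions(precision=4,suppress=True)
f=bot.grab_frame("wrist");g=cv2.cvtColor(f["pixels"],cv2.COLOR_RGB2GRAY).astype(float)
o=bot.observe();p=o["position"];print(p)
g=cv2.GaussianBlur(g,(0,0),1);a=np.linspace(.3,np.pi-.3,40)
def s(x,y,r): 
    q=np.array([proj(f,(x+r*np.cos(t),y+r*np.sin(t),.02)) for t in a]).astype(np.float32)
    return cv2.remap(g.astype(np.float32),q[:,0].reshape(1,-1),q[:,1].reshape(1,-1),cv2.INTER_LINEAR).ravel()
print("flange",max(((np.median(s(x,y,.0285)-s(x,y,.0315)),x,y) for x in np.arange(.484,.502,.0005) for y in np.arange(-.066,-.048,.0005))))
zb=p[2]-.0625
r=min(bot.regions_of(f,"sleeve_1"),key=lambda r:np.hypot(*(np.array(r["position"])-(322,270))))["region"]
rows=np.where(r[:,310:335].any(1))[0]
m=r.astype(np.float32).copy();lim=int(rows.min())+60;m[lim:]=0
def cost(v):
    h=hullmask(f,cyl(v[0],v[1],.028,zb,zb+.1)).copy();h[lim:]=0;return np.abs(h-m).sum()
R=minimize(cost,p[:2],method="Nelder-Mead",options=dict(initial_simplex=np.array([p[:2],p[:2]+[.005,0],p[:2]+[0,.005]])))
print("sleeve",R.x,R.fun,m.sum())
E
```

```text
[ 0.4923 -0.0576  0.1919]
flange (np.float32(60.228695), np.float64(0.4925), np.float64(-0.057499999999999996))
sleeve [ 0.4918 -0.0587] 55.1875 4291.0
```

Request:
{"name": "carry_out", "arguments": {"rows": [[[0.0008,0.0004,0.004,0],[0.0008,0.0004,0.012,0],[0.0008,0.0004,0.022,0],[0.0008,0.0004,0.032,0],[0.0008,0.0004,0.042,0],[0.0008,0.0004,0.05,0],[0.0008,0.0004,0.055,0],[0.0008,0.0004,0.058,0],[0.0008,0.0004,0.058,0]]]}}

```text
clock: 17.42
position: [0.4919, -0.0568, 0.1324]
tool_rot: [-3.141, -0.0, 1.571]
force: [-0.1, -0.6, -2.0]
grip_width: 0.0545
finger_force: 33.2
```

Request:
{"name": "carry_out", "arguments": {"rows": [[[0,0,0.002,0],[0,0,0.004,0],[0,0,0.006,0],[0,0,0.007,0],[0,0,0.007,0]]]}}

```text
clock: 17.83
position: [0.4922, -0.0569, 0.126]
tool_rot: [-3.142, -0.0, 1.571]
force: [-0.3, 0.0, -1.5]
grip_width: 0.055
finger_force: 33.2
```

Now in fine steps; contact should come at about TCP z 0.124.

Request:
{"name": "carry_out", "arguments": {"rows": [[[0,0,0.0005,0],[0,0,0.001,0],[0,0,0.0015,0],[0,0,0.002,0],[0,0,0.002,0],[0,0,0.002,0]]]}}

```text
clock: 18.33
position: [0.4923, -0.0569, 0.1241]
tool_rot: [3.141, 0.0, 1.571]
force: [0.9, -1.2, -0.4]
grip_width: 0.0549
finger_force: 33.3
```

Request:
{"name": "carry_out", "arguments": {"rows": [[[0,0,0.0003,0],[0,0,0.0006,0],[0,0,0.001,0],[0,0,0.001,0],[0,0,0.001,0]]]}}

```text
clock: 18.75
position: [0.4925, -0.0569, 0.1234]
tool_rot: [3.141, 0.0, 1.571]
force: [-0.9, -1.4, 8.0]
grip_width: 0.055
finger_force: 34.2
```

Request:
{"name": "carry_out", "arguments": {"rows": [[[0,0,0.0005,0],[0,0,0.0005,0],[0,0,0.0005,0],[0,0,0.0005,0]]]}}

```text
clock: 19.08
position: [0.4926, -0.057, 0.1232]
tool_rot: [3.141, 0.0, 1.571]
force: [-1.8, -1.1, 14.9]
grip_width: 0.0547
finger_force: 34.9
```

Request:
{"name": "carry_out", "arguments": {"rows": [[[0,0,-0.02,0],[0,0,-0.05,0],[0,0,-0.065,0],[0.025,-0.003,-0.065,0],[0.06,-0.006,-0.065,0],[0.097,-0.01,-0.065,0],[0.134,-0.013,-0.065,0],[0.171,-0.016,-0.065,0],[0.208,-0.019,-0.065,0],[0.245,-0.022,-0.065,0],[0.282,-0.026,-0.065,0],[0.319,-0.029,-0.065,0]]]}}

```text
clock: 20.08
position: [0.4624, 0.2638, 0.1874]
tool_rot: [-3.141, 0.0, 1.571]
force: [1.2, -1.1, -2.0]
grip_width: 0.0547
finger_force: 33.4
```

Request:
{"name": "carry_out", "arguments": {"rows": [[[0.037,-0.003,0,0],[0.07,-0.006,0,0],[0.095,-0.008,0,0],[0.105,-0.009,0.015,0],[0.105,-0.009,0.04,0],[0.105,-0.009,0.065,0],[0.105,-0.009,0.09,0],[0.105,-0.009,0.105,0],[0.105,-0.009,0.112,0],[0.105,-0.009,0.112,0]]]}}

```text
clock: 20.92
position: [0.4534, 0.3667, 0.0742]
tool_rot: [-3.14, 0.001, 1.571]
force: [0.9, 0.3, -1.3]
grip_width: 0.0552
finger_force: 33.4
```

```bash
python3 - <<'E'
from h import *
np.set_printoptions(precision=4,suppress=True)
o=bot.observe();print(o["position"],o["force"])
for c in("top","scene"):
  f=bot.grab_frame(c)
  for n,z in(("bin_in",.005),("bin",0)):
    for r in bot.spot_point(f,n)[:1]: print(c,n,round(r["conf"],2),at(f,r["position"],z))
  if c=="scene": cv2.imwrite("pics/b1.png",cv2.cvtColor(f["pixels"][20:320,100:640],cv2.COLOR_RGB2BGR))
E
```

```text
[0.4534 0.3667 0.0742] [ 0.9249  0.3008 -1.3187]
top bin_in 0.55 [0.4594 0.3778 0.005 ]
top bin 0.89 [0.4506 0.3677 0.    ]
scene bin_in 0.83 [0.46   0.3688 0.005 ]
scene bin 0.76 [0.4422 0.366  0.    ]
```

View pics/b1.png

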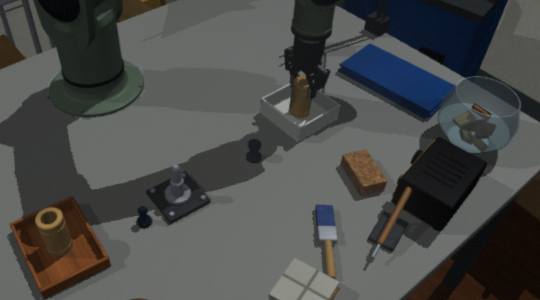

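The sleeve is in the middle of the bin at about (300,105) in the crop, a few mm above the floor. I'll lower it.

Request:
{"name": "carry_out", "arguments": {"rows": [[[0,0,0.0015,0],[0,0,0.003,0],[0,0,0.004,0],[0,0,0.005,0],[0,0,0.006,0],[0,0,0.0065,0],[0,0,0.0065,0]]]}}

```text
clock: 21.8
position: [0.4541, 0.3671, 0.0689]
tool_rot: [-3.141, 0.0, 1.571]
force: [0.2, -0.2, -1.9]
grip_width: 0.0548
finger_force: 33.4
```

Request:
{"name": "carry_out", "arguments": {"rows": [[[0,0,0.0008,0],[0,0,0.0015,0],[0,0,0.002,0],[0,0,0.002,0],[0,0,0.002,0]]]}}

```text
clock: 22.22
position: [0.4541, 0.3674, 0.0677]
tool_rot: [3.141, -0.0, 1.571]
force: [-4.0, -2.6, 12.2]
grip_width: 0.055
finger_force: 34.5
```

Contact with the floor. Release and lift.

Request:
{"name": "carry_out", "arguments": {"rows": [[[0,0,0,0],[0,0,0,0],[0,0,0,0],[0,0,0,0],[0,0,0,0],[0,0,0,0],[0,0,-0.02,0],[0,0,-0.05,0],[0,0,-0.08,0],[0,0,-0.11,0],[0,0,-0.13,0],[0,0,-0.13,0]]], "grip": 0.0854}}

```text
clock: 23.22
position: [0.4554, 0.3684, 0.2012]
tool_rot: [3.137, -0.004, 1.571]
force: [0.8, -0.3, 0.6]
grip_width: 0.0857
finger_force: 0.0
```

Request:
{"name": "carry_out", "arguments": {"rows": [[[0,0,-0.02,0],[0,0,-0.03,0],[0,0,-0.03,0],[0,0,-0.03,0]]]}}

```text
clock: 23.55
position: [0.4542, 0.3672, 0.2268]
tool_rot: [3.141, -0.0, 1.571]
force: [-0.4, -0.3, -0.2]
grip_width: 0.0855
finger_force: 0.0
```

```bash
python3 - <<'E'
from h import *
np.set_printoptions(precision=4,suppress=True)
o=bot.observe();print(o["position"],o["force"],o["clock"])
F={c:bot.grab_frame(c) for c in("scene","wrist")}
for c,f in F.items():
  for r in bot.regions_of(f,"sleeve_1")[:2]:
    for P,z in(((.454,.367),.005),((.452,-.338),.008)):
      if np.hypot(*(np.array(r["position"])-proj(f,P+(.06,))))<30: print(c,r["conf"],fit([(f,r["region"].astype(np.float32))],lambda x,y:cyl(x,y,.028,z,z+.1),P,(.005,.005)))
cv2.imwrite("pics/b2.png",cv2.cvtColor(np.hstack([F["scene"]["pixels"][20:320,100:500],F["wrist"]["pixels"][:300,120:520]]),cv2.COLOR_RGB2BGR))
E
```

```text
[0.4542 0.3672 0.2268] [-0.3964 -0.3247 -0.1737] 23.55
scene 0.56 (array([0.4518, 0.3699]), np.float64(82.6875), np.float32(791.0))
wrist 0.77 (array([0.454 , 0.3684]), np.float64(152.0625), np.float32(3208.0))
```

View pics/b2.png

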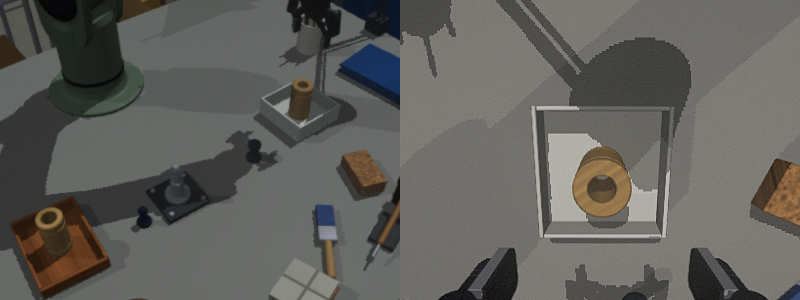

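Both sleeves stand upright in their places: tray at (52,230) and bin at (300,98) in the scene crop. The second sleeve's bore is visibly narrower, and the gripper is clear of everything. I'm handing the job in.

```bash
python3 -c "
from workcell import bot
print(bot.job_done())"
```

```text
the job is handed in; nothing more can be done
None
```

The job is handed in: the first sleeve went right down on the pin and now stands upright in the tray, and the second stopped at the step and stands upright in the bin; the hand-in call gave no verdict.

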